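# Draw a birdhouse batten out from under the box hood

### The job

Fetch the long pine hanging batten out of the grey batten box: wind the box's clear sliding cover fully open by turning the handwheel one full turn clockwise, then tilt the batten and draw it diagonally up through the opening, out from under the fixed green hood. Finish while still holding the batten in the gripper, still in the air with the whole of it higher than the top of the handwheel's black knob and touching nothing else; leave the cover open and the other tools where they lie.

Things in the scene. Friction and masses are not known exactly. Their poses are not given: they have to be found in the camera images.
- box: Fixed grey steel batten box, outer 172 (its x) x 342 (its y) x 68 mm high, walls and floor 6 mm. Origin: centre of the underside, on the counter; z up, long axis y. A fixed green hood (68 to 74 mm high) covers the inside from y = +45 mm to the +y end wall; 62 mm clear under it. With the cover open, the opening runs from the hood's edge to the -y end wall (210 x 160 mm).
- hood_edge (a point): Middle of the green hood's edge, at its underside, 68 mm above the counter (box frame x 0, y +45 mm); axes as the box's.
- wheel (a joint): Handwheel angle, rad: 0 at start (cover shut), grows clockwise as seen from above, about 6.28 (one full turn) = cover fully open, stop at 6.4. It turns against a steady friction of about 0.1 N m (2 to 3 N at the knob) and stays where it is left.
- wheel_axis (a point): Point on the handwheel's upright axis, 98 mm above the counter, at the top of its small hub (11 mm radius). The wheel, aluminium, 116 mm diameter, lies level above the hood, its top face at 94 mm; box frame x -53, y +105 mm.
- knob_center (a point): Centre of the wheel's upright black knob, held for turning: 18 mm diameter, from 95 to 140 mm above the counter (centre 117.5 mm), 45 mm from the wheel's axis. It spins freely on its pin, so the hand need not turn as it goes round. At wheel angle 0 it stands on the box's -x side of the axis.
- cover (a joint): Travel of the clear acrylic cover, m, geared to the wheel (20.7 mm per rad): 0 shut, 0.130 fully open. 5 mm thick, on top of the walls (68 to 73 mm); shut, it covers the 130 mm next to the -y end wall; it slides to box -y and, open, stands out 130 mm beyond that end. A steel rack bar (10 x 5 mm, top at 73 mm) moves with it on the box's -x wall.
- batten: Loose straight pine batten, 280 (its y) x 20 (its x) x 24 mm (high), about 80 g, lying on the box floor roughly along the box's y axis, one end 75 to 115 mm deep under the hood. Origin: middle of its underside; z up, y points to the hooded end.
- batten_center (a point): Centre of the batten, 12 mm above its underside (18 mm above the counter at the start); y axis along it towards the hooded end, x across it, z up.
- batten_hood_end (a point): Centre of the batten's end face that starts under the green hood (140 mm from its centre, +y).
- batten_free_end (a point): Centre of the batten's other end face (140 mm from its centre, -y).
- screwdriver: orange ratchet screwdriver lying on the counter, not to be moved (origin: middle of its underside)
- pusher: steel brad pusher lying on the counter, not to be moved (origin: middle of its underside)
- template: clear acrylic front template lying on the counter, not to be moved (origin: middle of its underside)
- bracket_a: galvanized hanging bracket lying on the counter, not to be moved (origin: middle of its underside)
- bracket_b: galvanized hanging bracket lying on the counter, not to be moved (origin: middle of its underside)

How it is judged:
By the outcome, as a careful person would: the job done as asked, in the order asked, and still so for the second after the job is handed in, while the arm keeps its last pose, push and grip.
It also fails if it takes over 58 s, if anything falls off the work surface, if the arm or the gripper's body presses on something with over 40 N, if the wrist force passes 120 N, or if a joint passes its speed limit or range.

### The arm

A 6-joint arm with a two-finger parallel gripper is mounted at the origin on the work surface. World frame = base frame: x ahead of the robot, y to its left, z up, the work surface at z = 0. Lengths are in m, angles in rad, forces in N, time in s.
With the tool pointing down it reaches from about 0.375 to 0.975 m from the base axis. Payload 3.8 kg.
Tool frame: the origin (TCP) lies at the very end of the fingers, on their centre line; the grasp point (between the pads) lies bot.grasp_offset behind it (bot.grasp_offset is the distance from the TCP to the grasp point, in m); y points along the fingers, x is the direction in which the jaws open and shut, and the axes are right-handed (so a half turn about y gives the same grasp; the last joint's range is limited). The gripper opens to 85 mm and grips with 20 to 120 N. Pads are 22 mm wide; open, the fingers measure 114 mm over their backs; the gripper's body (76 mm by 85 mm) begins 54 mm behind the grasp point. The pads swing forward as they close: fully open they stand 13 mm farther back than shut.
Start: joints at [1.166, 0.264, 1.604, -0, 1.274, -0.037], TCP at [0.243, 0.63, 0.196] pointing down, gripper open.
Joint ranges: [-2.63, 2.63], [-0.94, 2.18], [0.31, 2.57], [-1.31, 4.45], [0, 2.66], [-2.55, 2.55]. Speed limits (rad/s): [2.57, 2.57, 3.14, 3.14, 3.14, 3.14].

### API

Orientations are given as a rotation vector (axis times angle).
In Python, from workcell import sensors, read_camera, job, bot gives the robot as it stands.
- The arm moves only by the tool arm_command, never from a script. Its argument "deltas" is a list of rows, each a list of 4 numbers: the shift along the tool's x, y, z in m, then the turn about the tool's y in rad. A call has 1 to 20 rows; each row shifts and turns the commanded pose from where the row before left it, along the tool's axes as they then stand; what a row does not reach is not made up. A row lasts 1/8 s, in which the tool goes at most 62.5 mm and 10.7 degrees, less where a joint would pass 70% of its speed; a pose out of reach is approached as far as the arm can. A call is refused whole if a number of a shift passes 0.0625 or a number of a turn 0.188, either way. A call with a gripper value outside its range is refused whole. "fingers" is the finger opening in m, from 0 to 0.0854, set as the call begins (left out, the last holds). The fingers move at their own pace and stop on an object; "newtons" is the grip in N (left out, the last holds). Time passes only in rows, so rows that do not move let the fingers close. It gives the time, the measured TCP pose, the force and the opening at its end, in the units of the state.
- sensors.read_state(): the state, without advancing time (a new reading comes with each control period).
- read_camera(name): name is "side" or "top"; returns a dict with "color" (480x640x3 uint8, red, green, blue), "vfov" (degrees; the focal length in pixels is half the picture's height over the tangent of half this angle, whatever the lens; pixels are square), "cx", "cy" (the principal point, pixels), "R" (3x3) and "t" (3): a world point X has camera coordinates R X + t. Camera axes: x right, y down, z forward; pixel columns grow to the right and rows downward; lengths in m; the calibration is good to about 2 mm. A picture is of the moment at which its call begins. There is no depth.
- job.finish_job(): hands the job in, once; it reports no verdict.
The state is a dict: "time": time; "q": joint angles; "joint_vel": joint speeds; "joint_torque": joint torques, N m; "tool_pos": TCP position; "tcp_rot": TCP orientation; "wrist_force": force on the tool from outside, world axes, zero at the start; "torque": the same for the moment, N m; "width": opening from 0.0 (shut) to 1.0 (fully open).
Only numpy, scipy, OpenCV 4.12 (cv2) and the standard library are available. Lean on these libraries where they do the work, as an engineer would, in place of code of your own. Each camera call takes 0.05 s, during which the arm holds its last target.

## Working session

There is one attempt and no reset: what is moved stays moved. The work goes in short steps, Python scripts to look and compute and a tool call to move; the robot and the scene stay as the last step left them, time stands still between calls to the robot, and variables do not carry over. Pictures are saved under pics/ and viewed, and the job is handed in when it is done.

Besides the shell and the picture viewer there is one more tool, called after ">>>" as name([rows], argument=value, ...), one row to a line, values as JSON. arm_command: Moves the arm, as the interface text tells. Its arguments: {"type":"object","properties":{"deltas":{"type":"array"},"fingers":{"type":"number"},"newtons":{"type":"number"}},"required":["deltas"]}

```bash
mkdir -p pics; ls; python3 - <<'E'
from workcell import sensors, read_camera, job, bot
import cv2, numpy as np
for n in ["side","top"]:
    c=read_camera(n); cv2.imwrite(f"pics/{n}0.png",c["color"][:,:,::-1])
    print(n,c["vfov"],c["cx"],c["cy"],np.round(c["R"],4).tolist(),np.round(c["t"],4).tolist(), [k for k in c])
print(bot.grasp_offset,[a for a in dir(bot) if a[0]!='_'])
print(sensors.read_state())
E
```

```text
pics
side 46.832421014764336 321.80070170027153 246.51771317870697 [[0.9069, -0.421, 0.0172], [-0.3048, -0.6837, -0.663], [0.2909, 0.5961, -0.7484]] [-0.4809, 0.1957, 1.3953] ['color', 'vfov', 'cx', 'cy', 'R', 't']
top 50.69759794978605 321.73453151791506 241.9538901161312 [[-0.0681, -0.9977, -0.0033], [-0.9736, 0.0671, -0.2181], [0.2179, -0.0116, -0.9759]] [-0.0203, 0.4992, 1.2322] ['color', 'vfov', 'cx', 'cy', 'R', 't']
0.0187 ['MotionError', 'grasp_offset']
{'time': 0.1, 'q': array([ 1.16608676e+00,  2.64698845e-01,  1.60526640e+00,  1.28889042e-05,
        1.27371019e+00, -3.68956068e-02]), 'joint_vel': array([ 0.00179292, -0.00197592, -0.00201512, -0.00147245, -0.00068498,
       -0.00061174]), 'joint_torque': array([ 1.00581296e-04, -5.16706789e+01, -3.68592489e+01, -1.25093425e-04,
        6.30053037e-03,  7.51759785e-06]), 'tool_pos': array([0.24241305, 0.62916503, 0.1951568 ]), 'tcp_rot': array([-1.36218527, -0.93281883,  0.93573479]), 'wrist_force': array([ 0.14292785, -0.50473738, -1.15730655]), 'torque': array([ 0.00588789, -0.02858302, -0.06289863]), 'width': 0.9997284099489023}
```

View pics/side0.png

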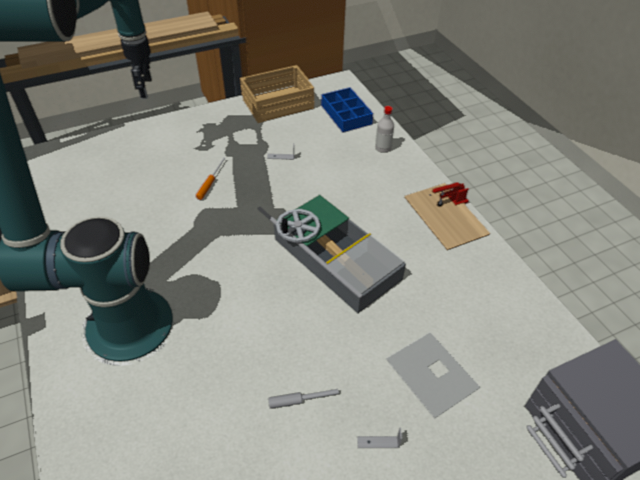

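View pics/top0.png

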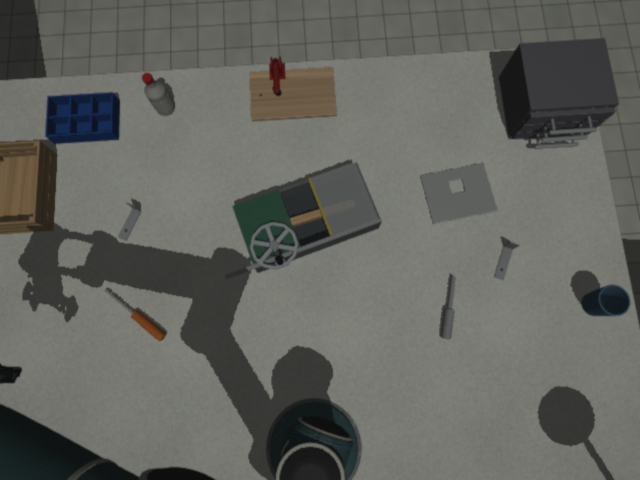

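```bash
python3 - <<'E'
import cv2
a=cv2.imread("pics/top0.png")[150:285,220:395]; cv2.imwrite("pics/top0c.png",cv2.resize(a,None,fx=4.4,fy=4.4,interpolation=cv2.INTER_CUBIC))
a=cv2.imread("pics/side0.png")[185:320,250:425]; cv2.imwrite("pics/side0c.png",cv2.resize(a,None,fx=4.4,fy=4.4,interpolation=cv2.INTER_CUBIC))
E
```

```text
(no output)
```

View pics/top0c.png

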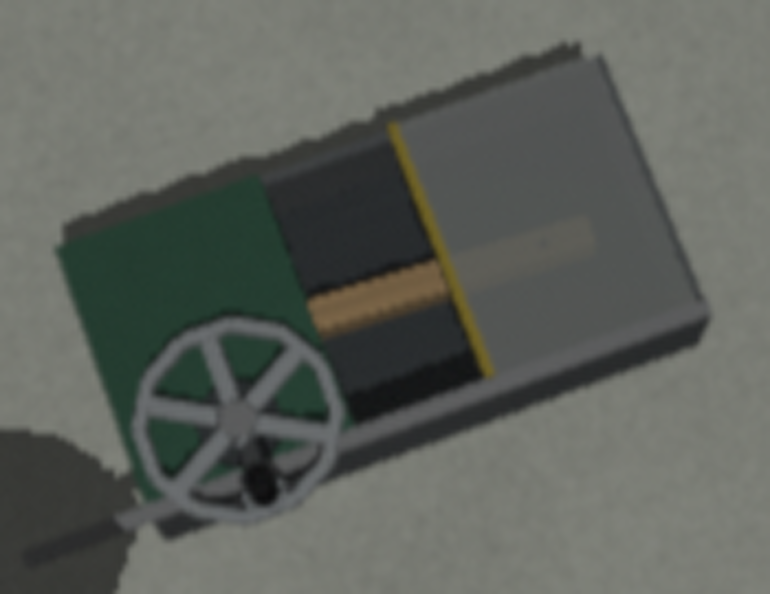

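View pics/side0c.png

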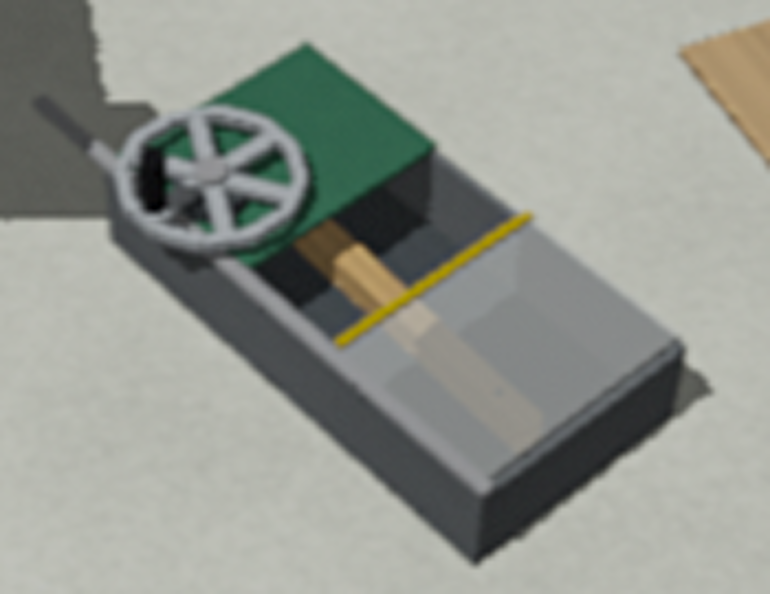

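```bash
cat > h.py <<'E'
import numpy as np, cv2
from scipy.optimize import least_squares
from scipy.spatial.transform import Rotation as Rot
CAM={}
def cam(n):
    import json
    if not CAM: CAM.update(json.load(open('cam.json')))
    return CAM[n]
def proj(n,X):
    c=cam(n); f=240/np.tan(np.radians(c['vfov']/2)); p=np.array(c['R'])@np.asarray(X,float)+c['t']
    return np.array([c['cx']+f*p[0]/p[2],c['cy']+f*p[1]/p[2]])
def unproj(n,uv,z):
    c=cam(n); f=240/np.tan(np.radians(c['vfov']/2)); R=np.array(c['R']); o=-R.T@np.array(c['t'])
    d=R.T@np.array([(uv[0]-c['cx'])/f,(uv[1]-c['cy'])/f,1]); return o+d*(z-o[2])/d[2]
def b2w(P,b): # P [x,y,z], b = x,y,yaw
    c,s=np.cos(b[2]),np.sin(b[2]); return np.array([b[0]+c*P[0]-s*P[1],b[1]+s*P[0]+c*P[1],P[2]])
E
python3 - <<'E'
from workcell import read_camera
import json
d={}
for n in ["side","top"]:
    c=read_camera(n); d[n]={k:(np_.tolist() if hasattr(np_:=c[k],'tolist') else c[k]) for k in ["vfov","cx","cy","R","t"]}
json.dump(d,open('cam.json','w'))
from h import *
T=[((238,418),(-53,105,98)),((60,247),(86,171,74)),((262,178),(86,45,74)),((708,312),(-86,-171,68)),((600,57),(86,-171,70)),((165,540),(-86,171,0)),((700,345),(-86,-171,0))]
S=[((210,172),(-53,105,98)),((480,490),(-86,-171,68)),((475,560),(-86,-171,0)),((308,43),(86,171,74)),((435,148),(86,45,74)),((683,345),(86,-171,68)),((110,240),(-86,171,0))]
obs=[('top',np.array(u)/4.4+[220,150],np.array(p)/1000) for u,p in T]+[('side',np.array(u)/4.4+[250,185],np.array(p)/1000) for u,p in S]
f=lambda b:np.concatenate([proj(n,b2w(p,b))-u for n,u,p in obs])
r=least_squares(f,[0.5,0,0.35],loss='soft_l1'); print(r.x,np.degrees(r.x[2])); print(np.round(f(r.x).reshape(-1,2),1))
b=r.x; np.save('box.npy',b)
for nm,p in dict(axis=(-53,105,98),knob=(-98,105,117),knobtop=(-98,105,140),hood=(0,45,68)).items():
    w=b2w(np.array(p)/1000,b); print(nm,w,np.hypot(w[0],w[1]),(proj('top',w)-[220,150])*4.4,(proj('side',w)-[250,185])*4.4)
# batten
for nm,u in dict(free=(592,232),free_a=(590,216),free_b=(594,250),hood=(314,315),y1=(440,277)).items():
    w=unproj('top',np.array(u)/4.4+[220,150],0.030); c,s=np.cos(b[2]),np.sin(b[2]); d=w[:2]-b[:2]
    print(nm,w,'box',c*d[0]+s*d[1],-s*d[0]+c*d[1])
for nm,u in dict(freeL=(518,450),freeR=(545,415),mL=(338,262),mR=(358,245)).items():
    w=unproj('side',np.array(u)/4.4+[250,185],0.030); d=w[:2]-b[:2]
    print(nm,w,'box',c*d[0]+s*d[1],-s*d[0]+c*d[1])
E
```

```text
[ 0.56801657 -0.02037163  0.29414101] 16.85303823142056
[[-0.7  0.3]
 [-2.   0.2]
 [-1.3 -0.9]
 [ 0.6  1. ]
 [ 0.2 -1. ]
 [ 0.   0.8]
 [-0.5  0. ]
 [ 0.1 -0.4]
 [ 0.4  2.7]
 [-0.2  2.4]
 [-0.2 -0.2]
 [ 0.8 -0.7]
 [ 1.2  0.7]
 [-0.3  0.7]]
axis [0.48685146 0.06475313 0.098     ] 0.4911387899601034 [235.12653781 419.24080296] [210.41719199 170.18660323]
knob [0.44378414 0.05170683 0.117     ] 0.4467862563484296 [259.42879618 487.3401664 ] [152.71714212 183.52300841]
knobtop [0.44378414 0.05170683 0.14      ] 0.4467862563484296 [255.74160824 479.51406579] [151.44611709 156.85244591]
hood [0.55497026 0.02269568 0.068     ] 0.5554341413729413 [307.33397743 310.26770967] [338.33718574 216.06806047]
free [ 0.60201217 -0.14826783  0.03      ] box -0.004543843887793934 -0.1322591802509781
free_a [ 0.61207654 -0.14789322  0.03      ] box 0.005196883387051848 -0.134818507039841
free_b [ 0.59073935 -0.14853864  0.03      ] box -0.015411026854542684 -0.1292501696993421
hood [0.56214452 0.02079954 0.03      ] box 0.006316406768329721 0.04110534881617973
y1 [ 0.58037057 -0.05550874  0.03      ] box 0.0016365452473589403 -0.037209665009811835
freeL [ 0.58756368 -0.16052375  0.03      ] box -0.02192500665802783 -0.13979985196872324
freeR [ 0.61484681 -0.1438338   0.03      ] box 0.00902506602703327 -0.13173658074388528
mL [0.55371056 0.01837909 0.03      ] box -0.0024570583357933287 0.041234012263930434
mR [0.57156227 0.02632672 0.03      ] box 0.016932109375649606 0.043664763690218766
```

```bash
python3 - <<'E'
from workcell import sensors
from h import *
s=sensors.read_state(); R=Rot.from_rotvec(s['tcp_rot']).as_matrix(); print(np.round(R,3),s['time'])
b=np.load('box.npy'); 
d=np.array([np.cos(b[2]),np.sin(b[2])])
x=R[:2,0]; print('angle x',np.degrees(np.arctan2(x[1],x[0])))
k=b2w([-.098,.105,.2],b); print(k, R.T@(k-s['tool_pos']))
E
```

```text
[[ 0.36  -0.001 -0.933]
 [ 0.933 -0.001  0.36 ]
 [-0.001 -1.     0.   ]] 0.2
angle x 68.92981917106077
[0.44378414 0.05170683 0.2       ] [-0.46669712 -0.00381899 -0.39553851]
```

>>> arm_command([
  [-0.0389,0,-0.033,0],
  [-0.0389,0,-0.033,0],
  [-0.0389,0,-0.033,0],
  [-0.0389,0,-0.033,0],
  [-0.0389,0,-0.033,0],
  [-0.0389,0,-0.033,0],
  [-0.0389,0,-0.033,0],
  [-0.0389,0,-0.033,0],
  [-0.0389,0,-0.033,0],
  [-0.0389,0,-0.033,0],
  [-0.0389,0,-0.033,0],
  [-0.0389,0,-0.033,0],
  [0,0,0,0.18],
  [0,0,0,0.18],
  [0,0,0,0.18],
  [0,0,0,0.18],
  [0,0,0,0.18],
  [0,0,0,0.009],
  [0,0,0,0],
], fingers=0.06, newtons=25)

```text
time: 2.58
tool_pos: [0.4443, 0.0519, 0.1963]
tcp_rot: [-1.558, -0.233, 0.233]
wrist_force: [0.1, 0.5, -0.2]
width: 0.706
```

```bash
cat > look.py <<'E'
import sys
from workcell import sensors, read_camera
from h import *
tag=sys.argv[1]; 
s=sensors.read_state(); R=Rot.from_rotvec(s['tcp_rot']).as_matrix()
print('t',s['time'],'tcp',np.round(s['tool_pos'],4),'F',np.round(s['wrist_force'],1),'T',np.round(s['torque'],2),'w',round(s['width']*85.4,1),'q',np.round(s['q'],2))
print('xang',np.degrees(np.arctan2(R[1,0],R[0,0])),'ydir',np.round(R[:,1],3))
b=np.load('box.npy'); c,sn=np.cos(b[2]),np.sin(b[2]); d=s['tool_pos'][:2]-b[:2]; print('tcp in box',np.round([c*d[0]+sn*d[1],-sn*d[0]+c*d[1]],4))
for n in sys.argv[2:]:
    n,x0,y0,w=n.split(','); x0,y0,w=int(x0),int(y0),int(w); h=w*3//4
    a=read_camera(n)['color'][y0:y0+h,x0:x0+w,::-1]
    cv2.imwrite(f"pics/{tag}_{n}.png",cv2.resize(a,(800,600),interpolation=cv2.INTER_CUBIC))
E
python3 look.py a top,200,150,200 side,230,130,200
```

```text
t 2.575 tcp [0.4443 0.0519 0.1963] F [ 0.1  0.5 -0.2] T [-0.05 -0.01 -0.04] w 60.3 q [ 0.06 -0.18  2.06  0.    1.26 -0.24]
xang 17.002414497733405 ydir [-0. -0. -1.]
tcp in box [-0.0975  0.105 ]
```

View pics/a_top.png

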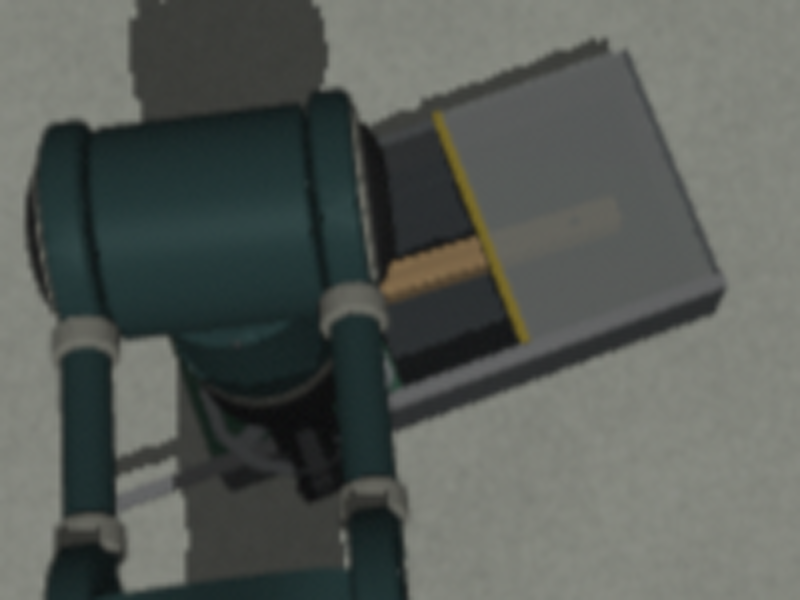

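View pics/a_side.png

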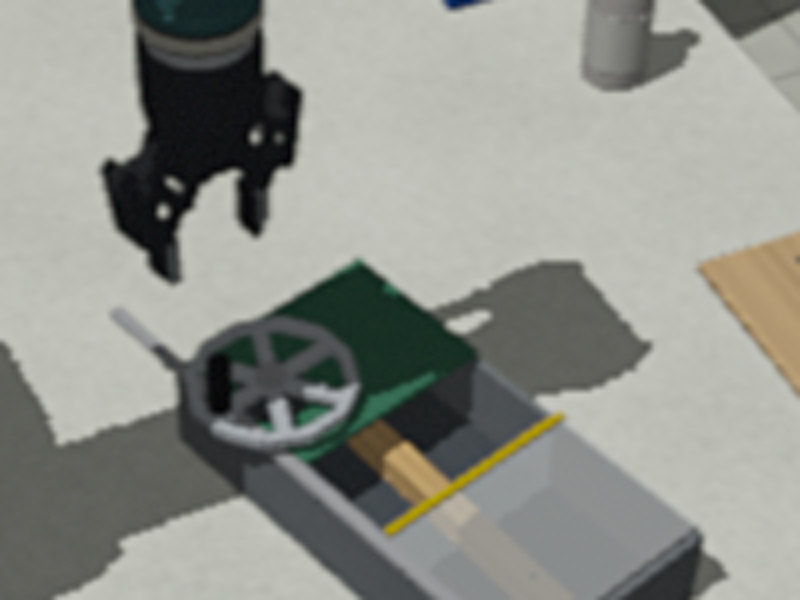

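>>> arm_command([
  [0,0.025,0,0],
  [0,0.025,0,0],
  [0,0.025,0,0],
  [0,0.015,0,0],
  [0,0,0,0],
  [0,0,0,0],
])

```text
time: 3.42
tool_pos: [0.4452, 0.0519, 0.1073]
tcp_rot: [-1.559, -0.232, 0.23]
wrist_force: [-0.5, 0.1, -0.1]
width: 0.7
```

```bash
python3 look.py b side,240,160,120
```

```text
t 3.425 tcp [0.4452 0.0519 0.1073] F [-0.5  0.1 -0.1] T [-0.06  0.03  0.01] w 59.8 q [ 0.06 -0.1   2.17 -0.    1.07 -0.23]
xang 16.86070866041253 ydir [ 0.001  0.    -1.   ]
tcp in box [-0.0966  0.1048]
```

View pics/b_side.png

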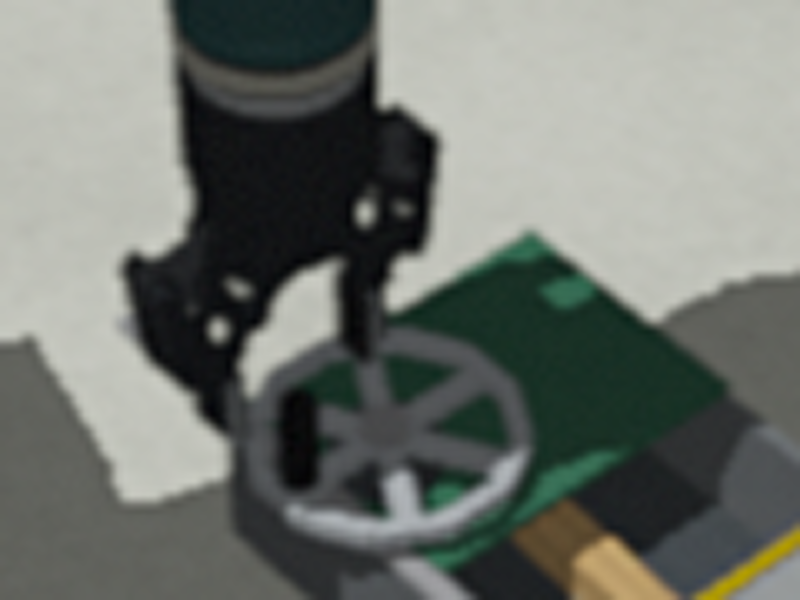

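```bash
python3 - <<'E'
from workcell import sensors
from h import *
s=sensors.read_state(); R=Rot.from_rotvec(s['tcp_rot']).as_matrix()
b=np.load('box.npy')
pj=lambda X:np.round((proj('side',X)-[240,160])*800/120)
for dx in(-.03,.03):
  for dz in (-.011,0,.011):
    for dy in (0,-.008): print(dx,dz,dy,pj(s['tool_pos']+R@[dx,dy,dz]))
print('knob',[pj(b2w([-.098,.105,z],b)) for z in(.095,.1175,.14)],'axis',pj(b2w([-.053,.105,.098],b)))
E
```

```text
-0.03 -0.011 0 [261. 511.]
-0.03 -0.011 -0.008 [260. 497.]
-0.03 0 0 [244. 496.]
-0.03 0 -0.008 [243. 482.]
-0.03 0.011 0 [226. 480.]
-0.03 0.011 -0.008 [225. 466.]
0.03 -0.011 0 [378. 439.]
0.03 -0.011 -0.008 [377. 425.]
0.03 0 0 [360. 424.]
0.03 0 -0.008 [360. 410.]
0.03 0.011 0 [343. 409.]
0.03 0.011 -0.008 [342. 395.]
knob [array([300., 483.]), array([298., 444.]), array([296., 404.])] axis [385. 425.]
```

```bash
python3 - <<'E'
from h import *
R=Rot.from_rotvec([-1.558,-.233,.233]).as_matrix(); p=np.array([.4443,.0519,.1963])
pj=lambda X:np.round((proj('side',X)-[230,130])*4)
for dx in(-.03,.03):
    for dy in (0,-.008,-.02,-.05): print(dx,dy,pj(p+R@[dx,dy,0]))
E
python3 - <<'E'
import cv2
from workcell import read_camera
a=read_camera('side')['color'][190:250,255:335,::-1]; cv2.imwrite('pics/c.png',cv2.convertScaleAbs(cv2.resize(a,(800,600),interpolation=cv2.INTER_CUBIC),alpha=1.8,beta=30))
E
```

```text
-0.03 0 [178. 322.]
-0.03 -0.008 [178. 313.]
-0.03 -0.02 [177. 299.]
-0.03 -0.05 [175. 264.]
0.03 0 [252. 279.]
0.03 -0.008 [251. 270.]
0.03 -0.02 [251. 256.]
0.03 -0.05 [250. 221.]
```

View pics/c.png

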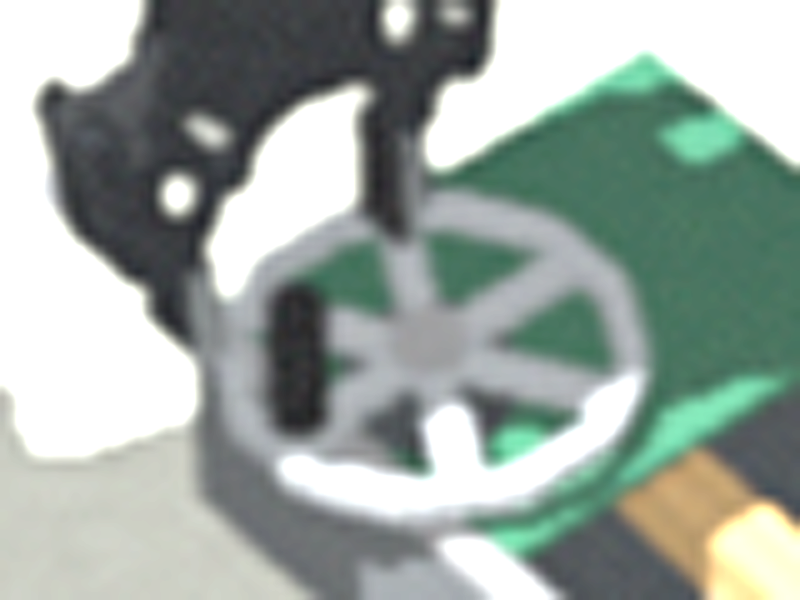

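```bash
python3 - <<'E'
import cv2
from h import *
from workcell import read_camera,sensors
s=sensors.read_state(); R=Rot.from_rotvec(s['tcp_rot']).as_matrix();p=s['tool_pos']
a=read_camera('top')['color'][210:285,240:340,::-1]; cv2.imwrite('pics/d.png',cv2.convertScaleAbs(cv2.resize(a,(800,600),interpolation=cv2.INTER_CUBIC),alpha=1.8,beta=30))
pj=lambda X:np.round((proj('top',X)-[240,210])*8)
for dx in(-.03,.03):
    for dy in (0,-.02,-.04): print(dx,dy,pj(p+R@[dx,dy,0]))
print('base',proj('side',[0,0,0]),proj('top',[0,0,0]))
b=np.load('box.npy');print('knob',[pj(b2w([-.098,.105,z],b)) for z in(.095,.1175,.14)])
E
```

```text
-0.03 0 [347. 498.]
-0.03 -0.02 [342. 488.]
-0.03 -0.04 [336. 477.]
0.03 0 [280. 315.]
0.03 -0.02 [274. 302.]
0.03 -0.04 [267. 288.]
base [130.78825735 324.26185406] [313.37656928 447.18452524]
knob [array([318., 419.]), array([312., 406.]), array([305., 392.])]
```

View pics/d.png

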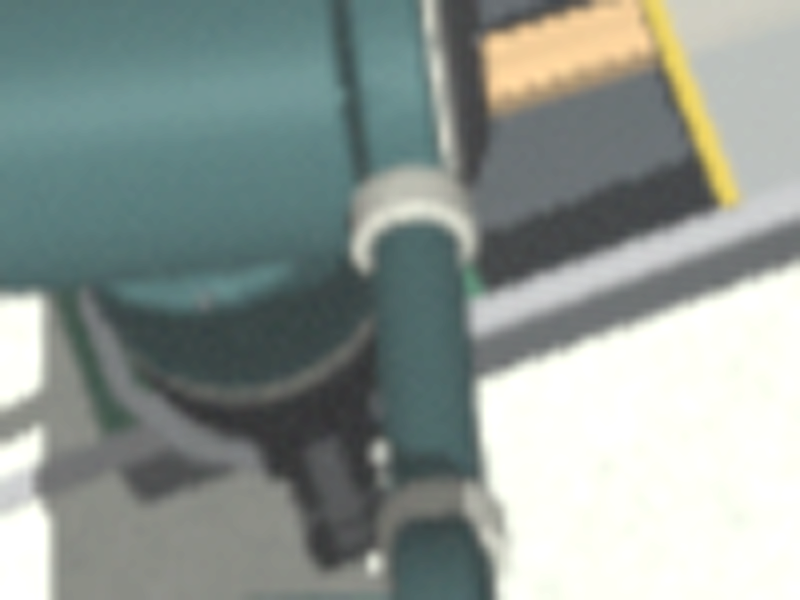

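>>> arm_command([
  [0,0,0,0],
  [0,0,0,0],
  [0,0,0,0],
  [0,0,0,0],
  [0,0,0,0],
  [0,0,0,0],
], fingers=0.014, newtons=20)

```text
time: 4.32
tool_pos: [0.4444, 0.0519, 0.1063]
tcp_rot: [-1.558, -0.231, 0.231]
wrist_force: [0.5, -0.2, -1.1]
width: 0.162
```

```bash
python3 look.py e side,255,190,80;  python3 - <<'E'
from h import *
R=Rot.from_rotvec([-1.36,-.933,.936]).as_matrix(); p=np.array([.2424,.6292,.1952])
for dx in(-.043,.043):
    for dy in (0,-.013,-.04): print(dx,dy,proj('side',p+R@[dx,dy,0]))
E
```

```text
t 4.325 tcp [0.4444 0.0519 0.1063] F [ 0.5 -0.2 -1.1] T [-0.01  0.02  0.02] w 13.8 q [ 0.06 -0.1   2.17 -0.    1.07 -0.23]
xang 16.844631484504305 ydir [-0. -0. -1.]
tcp in box [-0.0974  0.105 ]
-0.043 0 [148.94343307 111.61506437]
-0.043 -0.013 [148.0112803  107.93658734]
-0.043 -0.04 [146.03989301 100.15706546]
0.043 0 [152.78525989  95.41301572]
0.043 -0.013 [151.90584625  91.76477716]
0.043 -0.04 [150.04711701  84.05385783]
```

View pics/e_side.png

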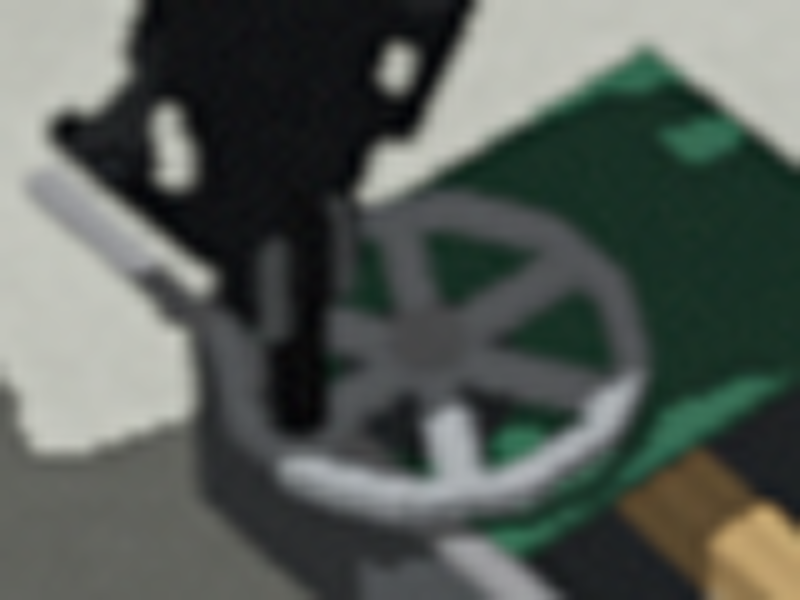

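>>> arm_command([
  [0,0,0,0],
  [0,0,0,0],
  [0,0,0,0],
  [0,0.006,0,0],
  [0,0.006,0,0],
  [0,0,0,0],
], fingers=0.05)

```text
time: 5.12
tool_pos: [0.4435, 0.0518, 0.0934]
tcp_rot: [-1.558, -0.229, 0.232]
wrist_force: [-0.5, 0.6, -0.8]
width: 0.588
```

```bash
python3 look.py f side,255,180,80 top,240,210,100
```

```text
t 5.125 tcp [0.4435 0.0518 0.0934] F [-0.5  0.6 -0.8] T [-0.02 -0.01  0.06] w 50.2 q [ 0.06 -0.08  2.18 -0.    1.05 -0.23]
xang 16.843676807615584 ydir [-0.002 -0.    -1.   ]
tcp in box [-0.0982  0.1052]
```

View pics/f_side.png

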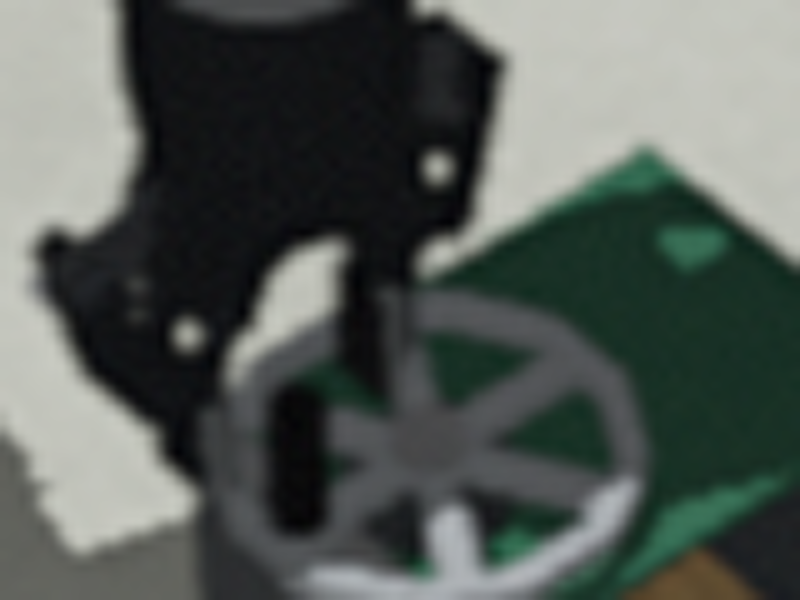

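>>> arm_command([
  [0,0.005,0,0],
  [0,0.005,0,0],
  [0,0.004,0,0],
  [0,0,0,0],
  [0,0,0,0],
])

```text
time: 5.85
tool_pos: [0.4444, 0.0519, 0.0804]
tcp_rot: [-1.558, -0.231, 0.231]
wrist_force: [0.4, 0.4, -0.1]
width: 0.582
```

>>> arm_command([
  [0,0,0,0],
  [0,0,0,0],
  [0,0,0,0],
  [0,0,0,0],
  [0,0,0,0],
], fingers=0.01, newtons=25)

```text
time: 6.48
tool_pos: [0.4465, 0.0524, 0.081]
tcp_rot: [-1.558, -0.234, 0.227]
wrist_force: [5.9, 1.9, -2.2]
width: 0.198
```

```bash
python3 look.py g side,255,180,80
```

```text
t 6.475 tcp [0.4465 0.0524 0.081 ] F [ 5.9  1.9 -2.2] T [ 0.18 -0.67  0.02] w 16.9 q [ 0.06 -0.07  2.19  0.    1.01 -0.23]
xang 16.828272416063534 ydir [ 0.004  0.001 -1.   ]
tcp in box [-0.0952  0.1048]
```

View pics/g_side.png

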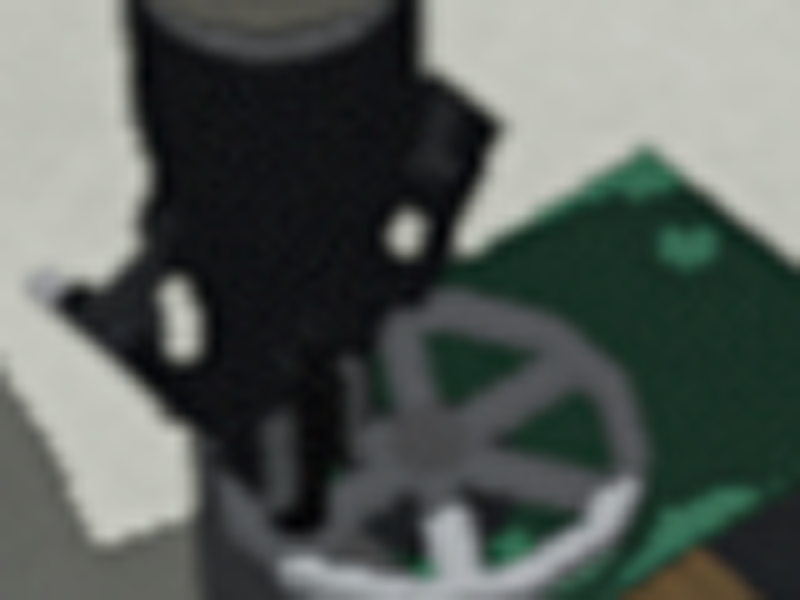

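>>> arm_command([
  [0.0025,0,0,0],
  [0.0007,0,0.0078,0],
  [0.002,0,0.0076,0],
  [0.0033,0,0.0071,0],
  [0.0045,0,0.0064,0],
  [0.0056,0,0.0056,0],
  [0.0064,0,0.0045,0],
  [0,0,0,0],
])

```text
time: 7.52
tool_pos: [0.4576, 0.0971, 0.0809]
tcp_rot: [-1.558, -0.232, 0.23]
wrist_force: [-0.5, 1.3, 4.6]
width: 0.198
```

```bash
python3 look.py h side,255,180,80
```

```text
t 7.525 tcp [0.4576 0.0971 0.0809] F [-0.5  1.3  4.6] T [0.13 0.13 0.04] w 16.9 q [ 0.16 -0.03  2.15  0.    1.01 -0.14]
xang 16.86723456989974 ydir [ 0.001  0.001 -1.   ]
tcp in box [-0.0717  0.1444]
```

View pics/h_side.png

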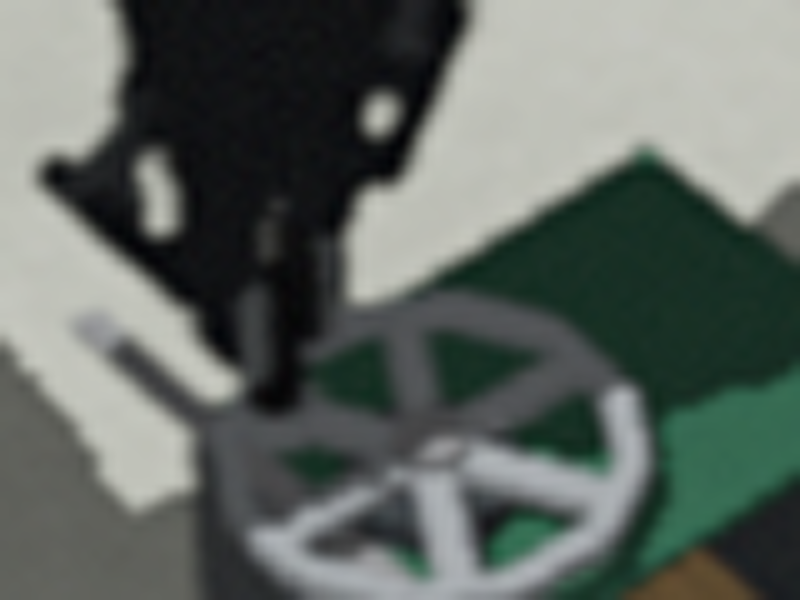

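>>> arm_command([
  [0.0071,0,0.0033,0],
  [0.0076,0,0.002,0],
  [0.0078,0,0.0007,0],
  [0.0078,0,-0.0007,0],
  [0.0076,0,-0.002,0],
  [0.0071,0,-0.0033,0],
  [0.0064,0,-0.0045,0],
  [0.0056,0,-0.0056,0],
  [0.0045,0,-0.0064,0],
  [0.0033,0,-0.0071,0],
  [0.002,0,-0.0076,0],
  [0.0007,0,-0.0078,0],
  [0,0,0,0],
])

```text
time: 9.2
tool_pos: [0.5328, 0.0781, 0.0809]
tcp_rot: [-1.559, -0.23, 0.231]
wrist_force: [-2.6, -1.1, 5.9]
width: 0.196
```

```bash
python3 look.py i side,255,180,120
```

```text
t 9.2 tcp [0.5328 0.0781 0.0809] F [-2.6 -1.1  5.9] T [-0.22  0.49  0.03] w 16.7 q [ 0.1   0.11  2.01 -0.    1.02 -0.19]
xang 16.817438914543768 ydir [-0. -0. -1.]
tcp in box [-0.0051  0.1044]
```

View pics/i_side.png

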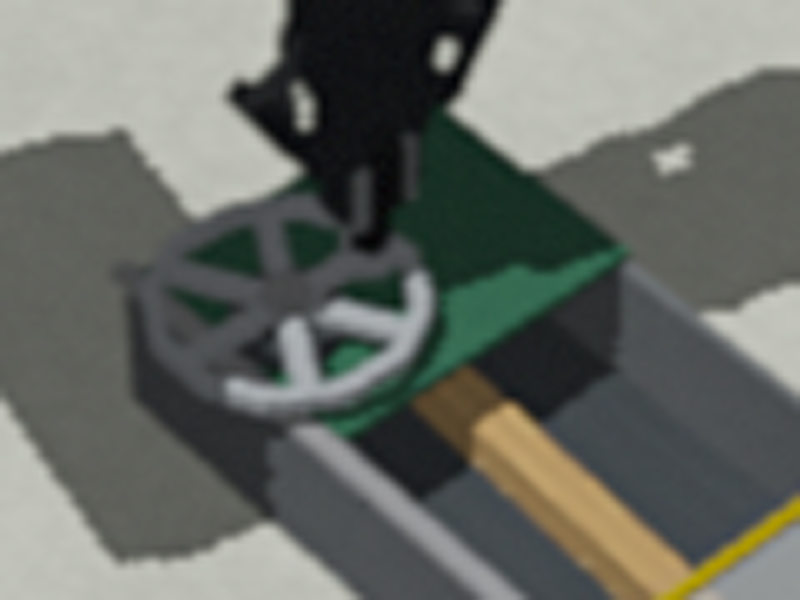

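>>> arm_command([
  [-0.0007,0,-0.0078,0],
  [-0.002,0,-0.0076,0],
  [-0.0033,0,-0.0071,0],
  [-0.0045,0,-0.0064,0],
  [-0.0056,0,-0.0056,0],
  [-0.0064,0,-0.0045,0],
  [-0.0071,0,-0.0033,0],
  [-0.0076,0,-0.002,0],
  [-0.0078,0,-0.0007,0],
  [-0.0078,0,0.0007,0],
  [-0.0076,0,0.002,0],
  [-0.0071,0,0.0033,0],
  [-0.0064,0,0.0045,0],
  [-0.0056,0,0.0056,0],
  [-0.0045,0,0.0064,0],
  [-0.0033,0,0.0071,0],
  [-0.002,0,0.0076,0],
  [-0.0007,0,0.0078,0],
  [0,0,0.003,0],
  [0,0,0,0],
])

```text
time: 11.75
tool_pos: [0.4459, 0.0547, 0.0809]
tcp_rot: [-1.56, -0.232, 0.231]
wrist_force: [0.5, -1.3, 8.5]
width: 0.2
```

```bash
python3 look.py j side,250,180,240 top,220,150,200
```

```text
t 11.75 tcp [0.4459 0.0547 0.0809] F [ 0.5 -1.3  8.5] T [-0.11  0.05  0.01] w 17.1 q [ 0.07 -0.06  2.19 -0.    1.02 -0.23]
xang 16.891275325229813 ydir [ 0.001 -0.002 -1.   ]
tcp in box [-0.0951  0.1073]
```

View pics/j_side.png

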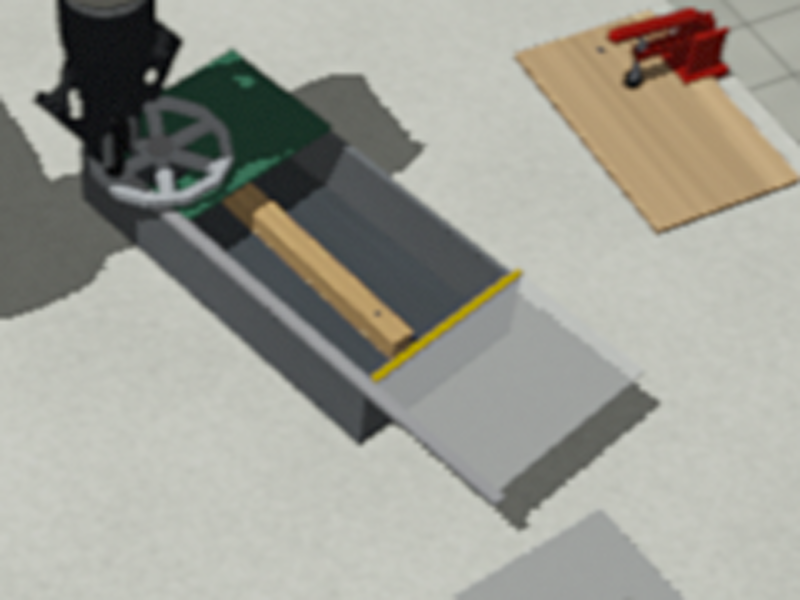

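View pics/j_top.png

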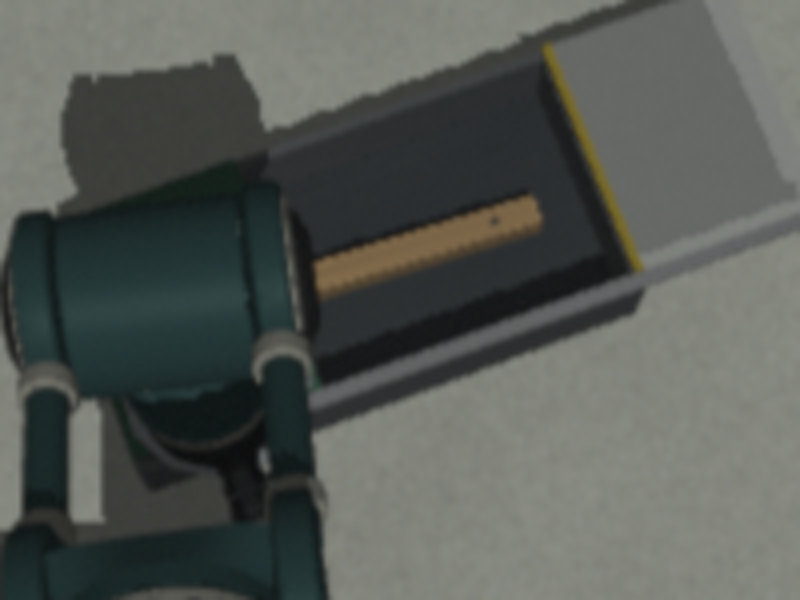

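>>> arm_command([
  [0,0,0,0],
  [0,0,0,0],
  [0,0,0,0],
  [0,-0.02,0,0],
  [0,-0.03,0,0],
  [0,-0.03,0,0],
  [0,-0.03,0,0],
  [0.03,0,-0.03,0],
  [0.05,0,-0.02,0],
  [0,0,0,0],
], fingers=0.05)

```text
time: 13.1
tool_pos: [0.5392, 0.0302, 0.1892]
tcp_rot: [-1.559, -0.229, 0.231]
wrist_force: [-0.5, 0.2, -0.2]
width: 0.584
```

```bash
python3 look.py k side,290,200,100 top,270,170,100
```

```text
t 13.1 tcp [0.5392 0.0302 0.1892] F [-0.5  0.2 -0.2] T [-0.02  0.01 -0.02] w 49.9 q [ 0.01  0.01  1.9  -0.    1.23 -0.28]
xang 16.7917760040988 ydir [-0.001 -0.    -1.   ]
tcp in box [-0.0129  0.0567]
```

View pics/k_side.png

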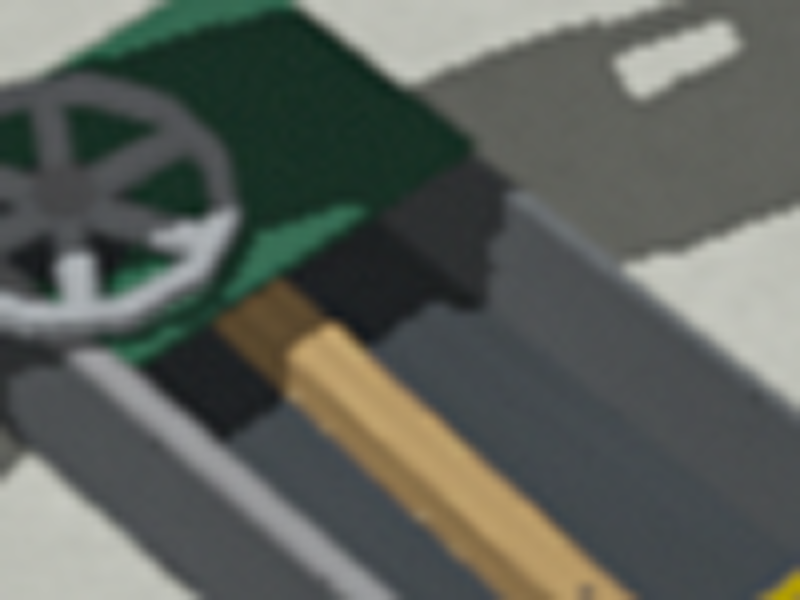

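View pics/k_top.png

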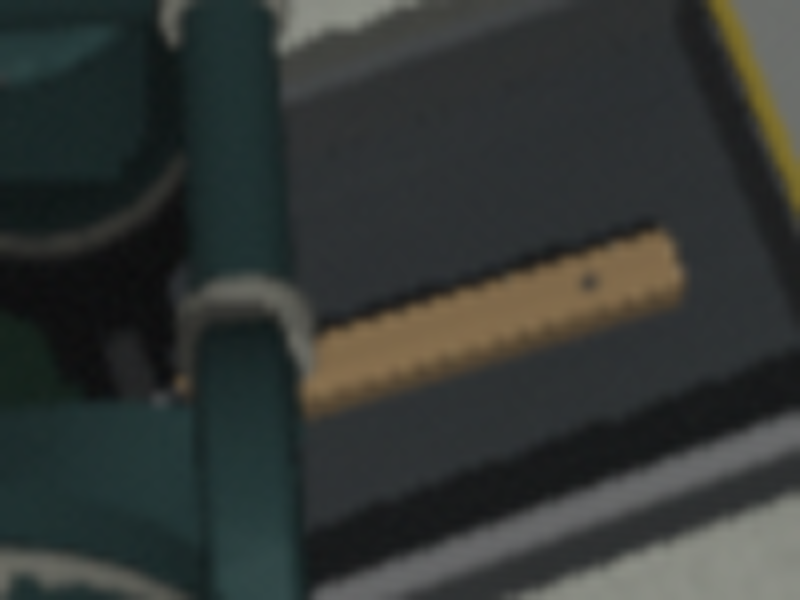

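```bash
python3 - <<'E'
from h import *
b=np.load('box.npy');c,s=np.cos(b[2]),np.sin(b[2])
def tb(n,u,sc,off):
    w=unproj(n,np.array(u)/sc+off,.030);d=w[:2]-b[:2];return np.round(1000*np.array([c*d[0]+s*d[1],-s*d[0]+c*d[1]]),1)
for u in [(660,228),(330,325),(682,290),(320,395),(325,361),(672,260)]: print(u,tb('top',u,8,[270,170]))
for u in [(345,325),(630,600),(290,365),(535,597)]: print(u,tb('side',u,8,[290,200]))
E
```

```text
(660, 228) [   8.2 -131.5]
(330, 325) [ 15.8 -18. ]
(682, 290) [ -14.2 -130.4]
(320, 395) [-5.4 -6.6]
(325, 361) [  4.8 -12.1]
(672, 260) [  -3.5 -131.1]
(345, 325) [20.8 40.6]
(630, 600) [   9.1 -112.5]
(290, 365) [-6.4 39.3]
(535, 597) [-13.9 -90.8]
```

>>> arm_command([
  [0.005,0,-0.044,0],
  [0.005,0,-0.044,0],
  [0.0055,0,-0.0437,0],
  [0,0.03,0,0.07],
  [0,0.03,0,0],
  [0,0.03,0,0],
  [0,0,0,0],
  [0,0,0,0],
], fingers=0.055)

```text
time: 14.2
tool_pos: [0.59, -0.0905, 0.1017]
tcp_rot: [-1.564, -0.177, 0.175]
wrist_force: [0.5, -0.7, -0.2]
width: 0.645
```

```bash
python3 look.py l side,290,170,120 top,270,170,100; python3 - <<'E'
from workcell import sensors
from h import *
s=sensors.read_state(); R=Rot.from_rotvec(s['tcp_rot']).as_matrix()
for dx in(-.0275,.0275):
  for dy in (0,-.03): print(dx,dy,(proj('side',s['tool_pos']+R@[dx,dy,0])-[290,170])*800/120)
E
```

```text
t 14.2 tcp [ 0.59   -0.0905  0.1017] F [ 0.5 -0.7 -0.2] T [-0.02 -0.03 -0.  ] w 55.1 q [-0.19  0.19  1.87  0.    1.08 -0.42]
xang 12.855623688907748 ydir [ 0.001 -0.    -1.   ]
tcp in box [ 0.0007 -0.0735]
-0.0275 0 [402.24920368 567.29315223]
-0.0275 -0.03 [406.40912365 515.85638078]
0.0275 0 [510.21184441 503.06911452]
0.0275 -0.03 [516.00708888 451.44170676]
```

View pics/l_side.png

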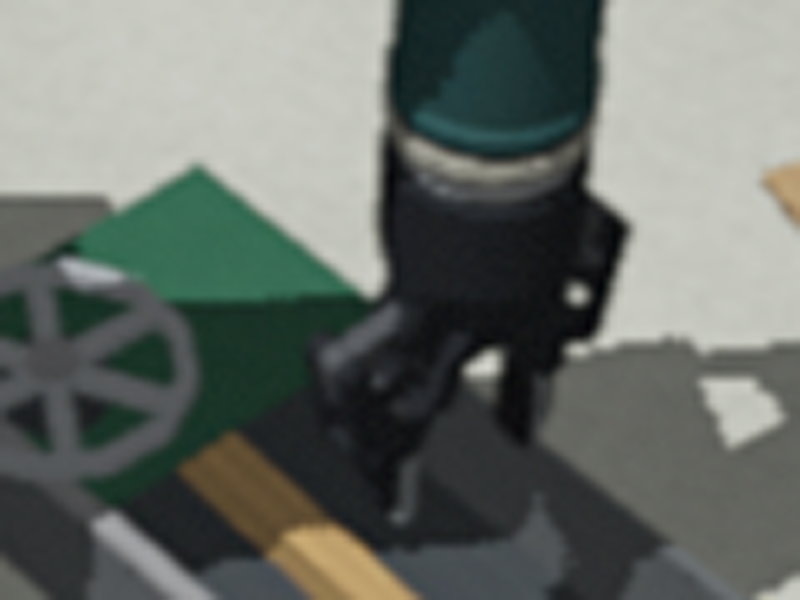

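View pics/l_top.png

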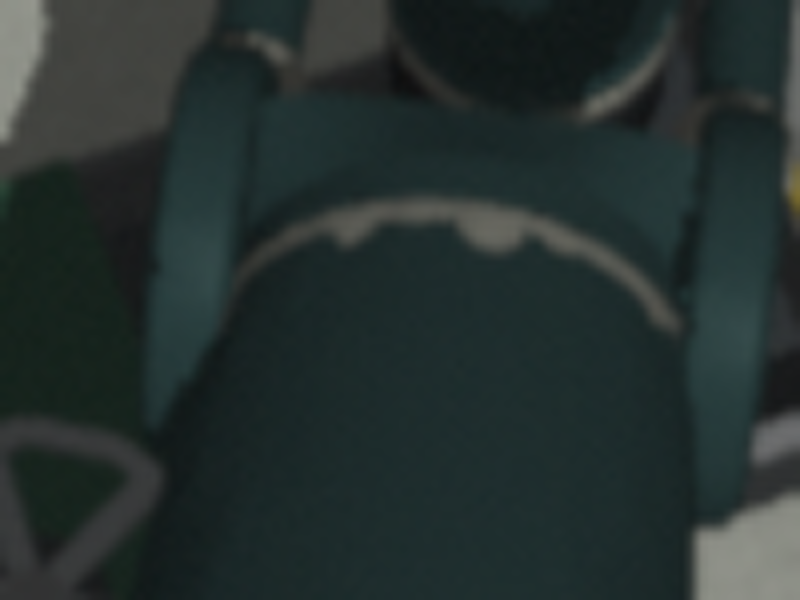

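>>> arm_command([
  [0,0.025,0,0],
  [0,0.025,0,0],
  [0,0.025,0,0],
  [0,0,0,0],
  [0,0,0,0],
])

```text
time: 14.92
tool_pos: [0.5913, -0.091, 0.0271]
tcp_rot: [-1.564, -0.178, 0.174]
wrist_force: [-0.0, -0.5, -0.6]
width: 0.644
```

```bash
python3 look.py m side,310,190,90
```

```text
t 14.925 tcp [ 0.5913 -0.091   0.0271] F [-0.  -0.5 -0.6] T [-0.04  0.   -0.02] w 55.0 q [-0.19  0.28  1.92 -0.    0.94 -0.42]
xang 12.840261294337697 ydir [ 0.002 -0.001 -1.   ]
tcp in box [ 0.0018 -0.0743]
```

View pics/m_side.png

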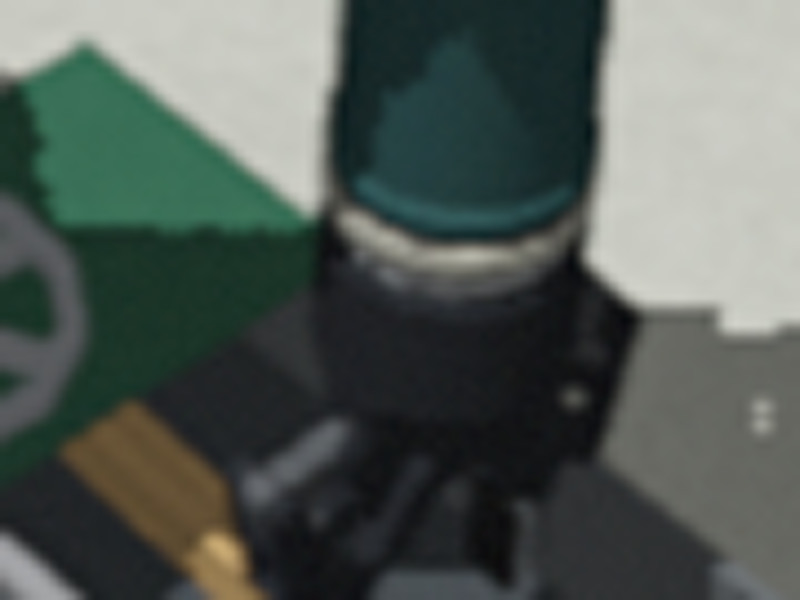

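>>> arm_command([
  [0,0.01,0,0],
  [0,0.01,0,0],
  [0,0.005,0,0],
  [0,0,0,0],
  [0,0,0,0],
])

```text
time: 15.6
tool_pos: [0.59, -0.0908, 0.0003]
tcp_rot: [-1.564, -0.176, 0.176]
wrist_force: [-0.3, -0.9, 0.0]
width: 0.644
```

```bash
python3 look.py n side,310,210,90
```

```text
t 15.6 tcp [ 5.90e-01 -9.08e-02  3.00e-04] F [-0.3 -0.9  0. ] T [-0.02 -0.05 -0.04] w 55.0 q [-0.19  0.31  1.94  0.    0.89 -0.42]
xang 12.832970870047513 ydir [-0.  0. -1.]
tcp in box [ 0.0007 -0.0737]
```

View pics/n_side.png

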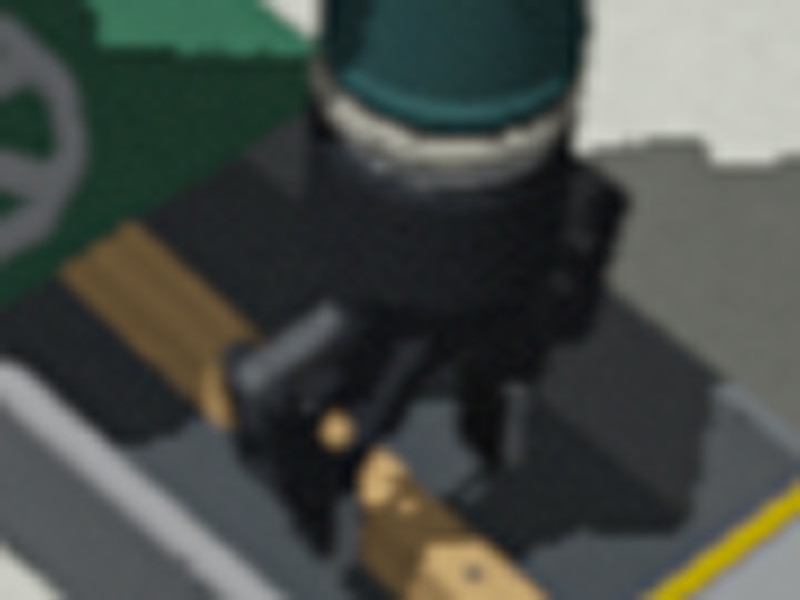

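>>> arm_command([
  [0,0.005,0,0],
  [0,0.005,0,0],
  [0,0.004,0,0],
  [0,0,0,0],
  [0,0,0,0],
])

```text
time: 16.27
tool_pos: [0.59, -0.0907, -0.0137]
tcp_rot: [-1.564, -0.176, 0.176]
wrist_force: [-0.1, 0.4, 1.1]
width: 0.642
```

```bash
python3 look.py o side,320,220,90
```

```text
t 16.275 tcp [ 0.59   -0.0907 -0.0137] F [-0.1  0.4  1.1] T [-0.05 -0.02  0.02] w 54.9 q [-0.19  0.33  1.95 -0.    0.87 -0.42]
xang 12.83574138448518 ydir [-0.  0. -1.]
tcp in box [ 0.0006 -0.0737]
```

View pics/o_side.png

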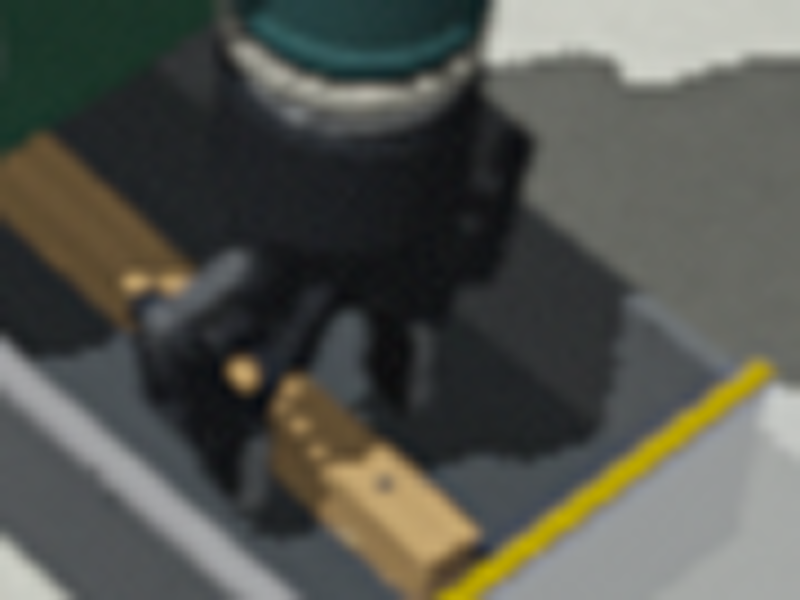

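>>> arm_command([
  [0,0,0,0],
  [0,0,0,0],
  [0,0,0,0],
  [0,0,0,0],
  [0,0,0,0],
], fingers=0.01, newtons=30)

```text
time: 16.95
tool_pos: [0.5904, -0.0908, -0.0132]
tcp_rot: [-1.564, -0.177, 0.175]
wrist_force: [0.5, -1.0, 3.2]
width: 0.22
```

```bash
python3 look.py p side,320,220,90
```

```text
t 16.95 tcp [ 0.5904 -0.0908 -0.0132] F [ 0.5 -1.   3.2] T [-0.01 -0.02  0.02] w 18.8 q [-0.19  0.33  1.94 -0.    0.87 -0.42]
xang 12.838945509746898 ydir [ 0.001 -0.    -1.   ]
tcp in box [ 0.001  -0.0739]
```

View pics/p_side.png

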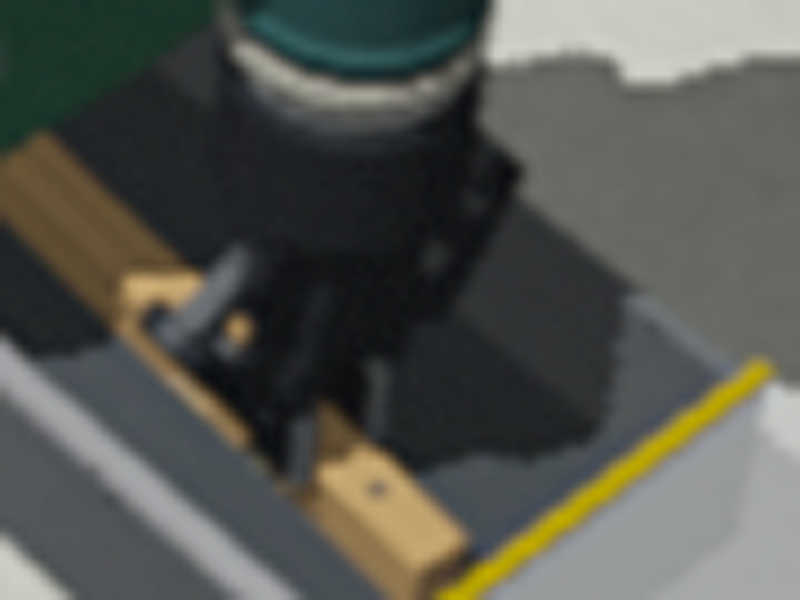

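>>> arm_command([
  [0,-0.01,0,0],
  [0,-0.01,0,0],
  [0,-0.01,0,0],
  [0,0,0,0],
  [0,0,0,0],
])

```text
time: 17.62
tool_pos: [0.5899, -0.0907, 0.0165]
tcp_rot: [-1.564, -0.176, 0.176]
wrist_force: [0.6, 0.3, -1.6]
width: 0.221
```

```bash
python3 look.py q side,300,190,120
```

```text
t 17.625 tcp [ 0.5899 -0.0907  0.0165] F [ 0.6  0.3 -1.6] T [-0.1  -0.02  0.01] w 18.8 q [-0.19  0.29  1.93 -0.    0.92 -0.42]
xang 12.836805809580811 ydir [ 0. -0. -1.]
tcp in box [ 0.0005 -0.0737]
```

View pics/q_side.png

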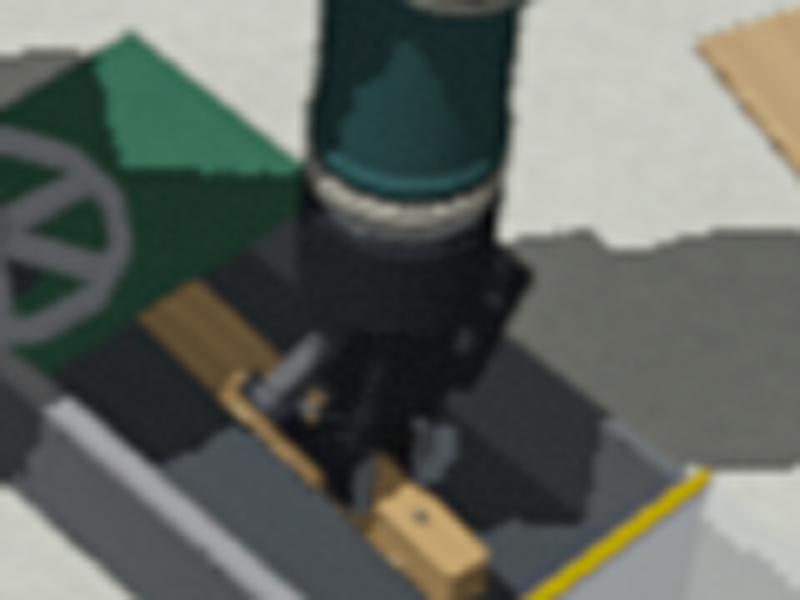

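>>> arm_command([
  [0,-0.008,0,0],
  [0,-0.008,0,0],
  [0,-0.006,0,0],
  [0,0,0,0],
])

```text
time: 18.18
tool_pos: [0.5903, -0.0909, 0.0391]
tcp_rot: [-1.564, -0.177, 0.175]
wrist_force: [-0.7, 0.2, -2.3]
width: 0.22
```

```bash
python3 look.py r side,300,190,120
```

```text
t 18.175 tcp [ 0.5903 -0.0909  0.0391] F [-0.7  0.2 -2.3] T [-0.25  0.    0.03] w 18.8 q [-0.19  0.26  1.92 -0.    0.96 -0.42]
xang 12.850048174138866 ydir [ 0.001 -0.    -1.   ]
tcp in box [ 0.0009 -0.074 ]
```

View pics/r_side.png

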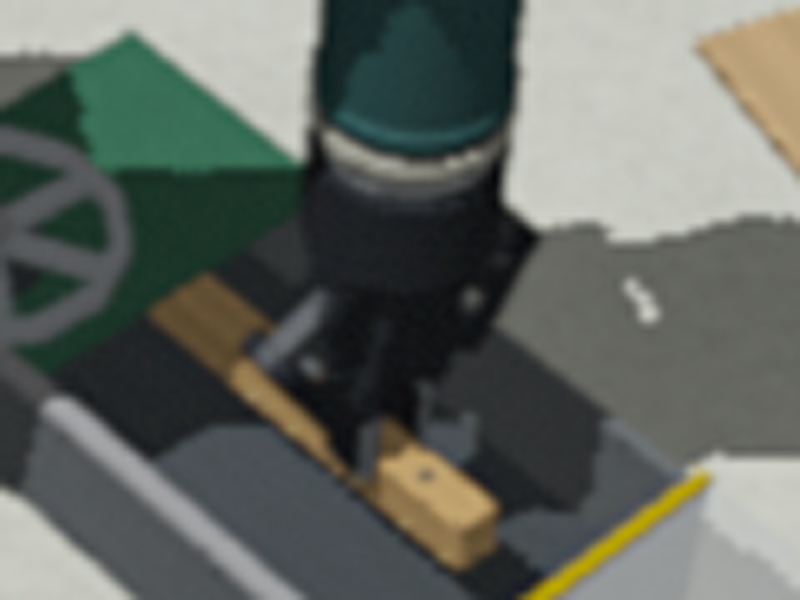

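>>> arm_command([
  [0,-0.007,0,0],
  [0,-0.007,0,0],
  [0,-0.004,0,0],
  [0,0,0,0],
])

```text
time: 18.73
tool_pos: [0.5904, -0.091, 0.0571]
tcp_rot: [-1.564, -0.177, 0.175]
wrist_force: [-0.8, -0.6, -1.1]
width: 0.223
```

```bash
python3 look.py s side,300,170,120
```

```text
t 18.725 tcp [ 0.5904 -0.091   0.0571] F [-0.8 -0.6 -1.1] T [-0.39 -0.07  0.05] w 19.0 q [-0.19  0.24  1.91 -0.    0.99 -0.42]
xang 12.84265672120149 ydir [ 0.001 -0.001 -1.   ]
tcp in box [ 0.001  -0.0741]
```

View pics/s_side.png

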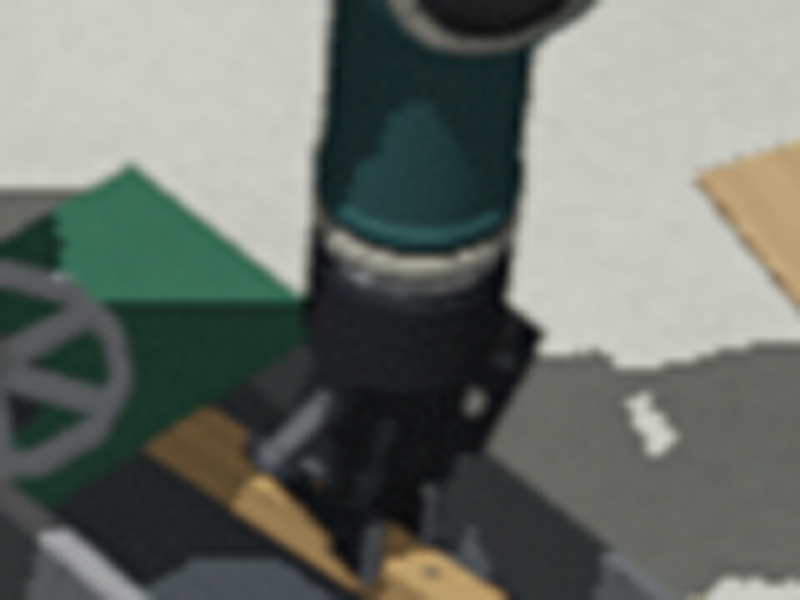

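```bash
python3 look.py t side,320,210,90
```

```text
t 18.775 tcp [ 0.5903 -0.091   0.0568] F [ 0.2 -0.1 -1.4] T [-0.33 -0.03 -0.01] w 18.9 q [-0.19  0.24  1.91 -0.    0.99 -0.42]
xang 12.839948112310777 ydir [ 0.001 -0.001 -1.   ]
tcp in box [ 0.0009 -0.0741]
```

View pics/t_side.png

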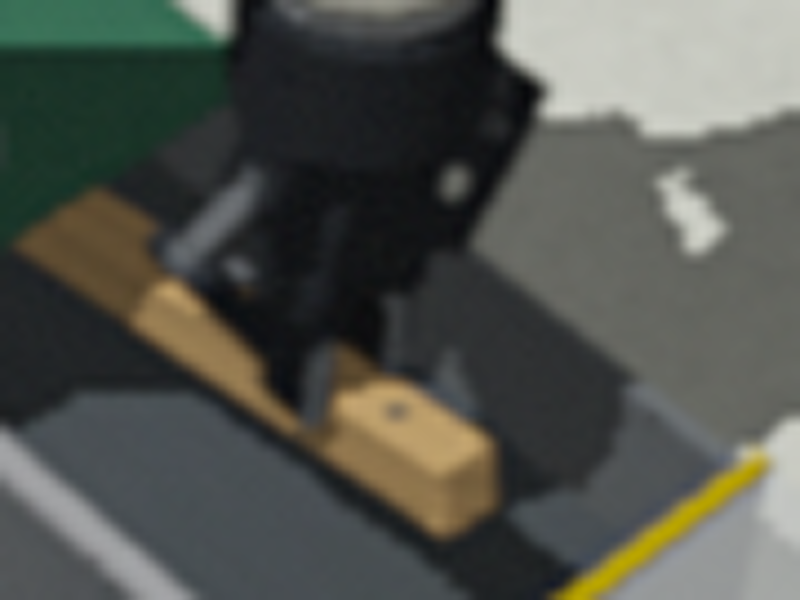

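```bash
cat > fe.py <<'E'
import sys
from h import *
b=np.load('box.npy')
def solve(u,sc,off,x,n='side'):
    px=np.array(u)/sc+off
    return least_squares(lambda p:proj(n,b2w([x,p[0],p[1]],b))-px,[-.13,.08]).x
if __name__=='__main__':
    for x in (-.005,-.002,.001):
        print(x,'top',solve((471,452),800/90,[320,210],x),'bot',solve((469,520),800/90,[320,210],x),
         'mid top at fingers rt edge?',solve((365,385),800/90,[320,210],x+.004))
E
python3 fe.py
```

```text
-0.005 top [-0.13181446  0.11689998] bot [-0.13440793  0.08889999] mid top at fingers rt edge? [-0.08627384  0.10304547]
-0.002 top [-0.12939087  0.11238379] bot [-0.13199533  0.08426511] mid top at fingers rt edge? [-0.08367191  0.09849626]
0.001 top [-0.12696728  0.1078676 ] bot [-0.12958273  0.07963024] mid top at fingers rt edge? [-0.08106998  0.09394706]
```

>>> arm_command([
  [0,-0.0035,-0.015,0],
  [0,-0.0038,-0.015,0],
  [0,-0.0038,-0.015,0],
  [0,-0.004,-0.015,0],
  [0,0,0,0],
], newtons=40)

```text
time: 19.45
tool_pos: [0.6042, -0.1511, 0.0722]
tcp_rot: [-1.565, -0.176, 0.173]
wrist_force: [-0.3, -0.8, -2.5]
width: 0.214
```

```bash
python3 look.py u side,300,180,140
```

```text
t 19.45 tcp [ 0.6042 -0.1511  0.0722] F [-0.3 -0.8 -2.5] T [-0.19 -0.06 -0.  ] w 18.3 q [-0.28  0.27  1.84 -0.    1.03 -0.51]
xang 12.7287943410437 ydir [ 0.002 -0.001 -1.   ]
tcp in box [-0.0033 -0.1356]
```

View pics/u_side.png

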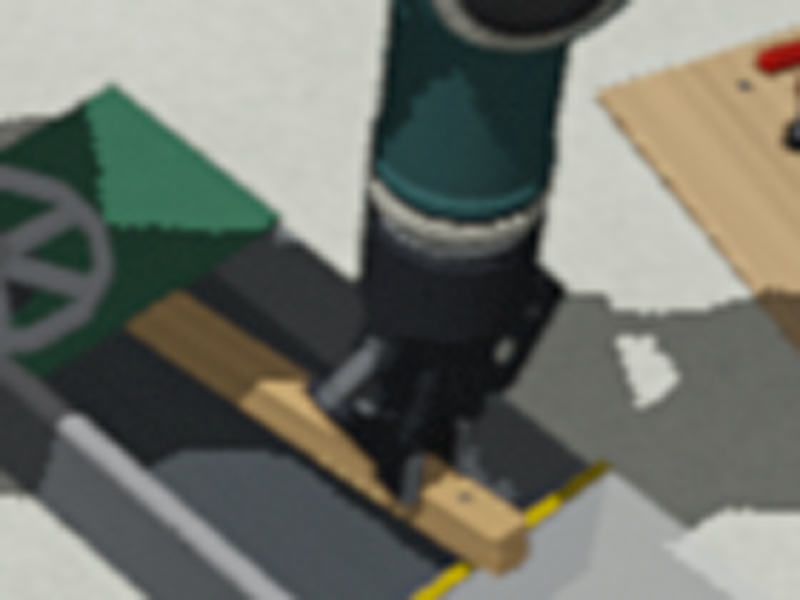

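>>> arm_command([
  [0,-0.004,-0.015,0],
  [0,-0.004,-0.015,0],
  [0,-0.004,-0.015,0],
  [0,-0.004,-0.015,0],
  [0,-0.004,-0.015,0],
  [0,0,0,0],
])

```text
time: 20.25
tool_pos: [0.6206, -0.224, 0.0922]
tcp_rot: [-1.564, -0.176, 0.174]
wrist_force: [1.0, -0.1, 0.2]
width: 0.217
```

```bash
python3 look.py v side,290,170,180 top,280,150,180
```

```text
t 20.25 tcp [ 0.6206 -0.224   0.0922] F [ 1.  -0.1  0.2] T [0.02 0.04 0.06] w 18.5 q [-0.38  0.31  1.74 -0.    1.09 -0.61]
xang 12.744750046766326 ydir [ 0.001 -0.001 -1.   ]
tcp in box [-0.0087 -0.2101]
```

View pics/v_side.png

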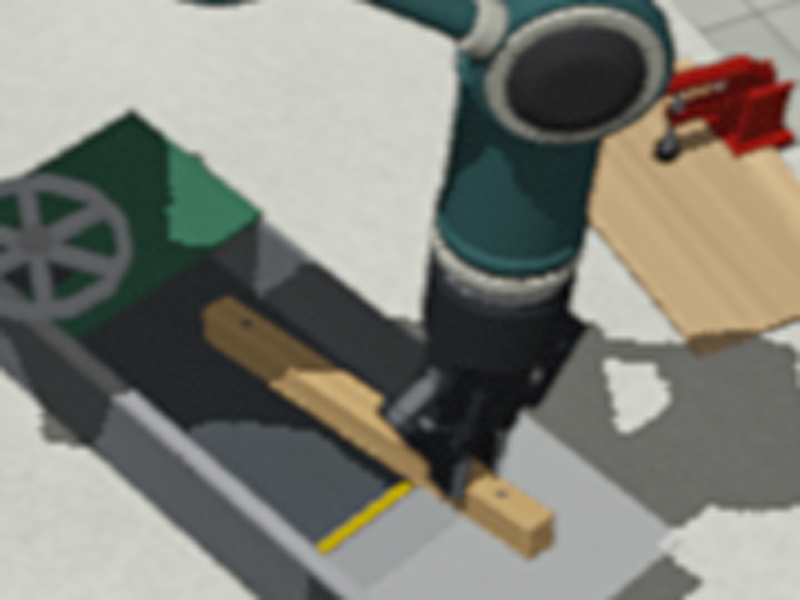

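View pics/v_top.png

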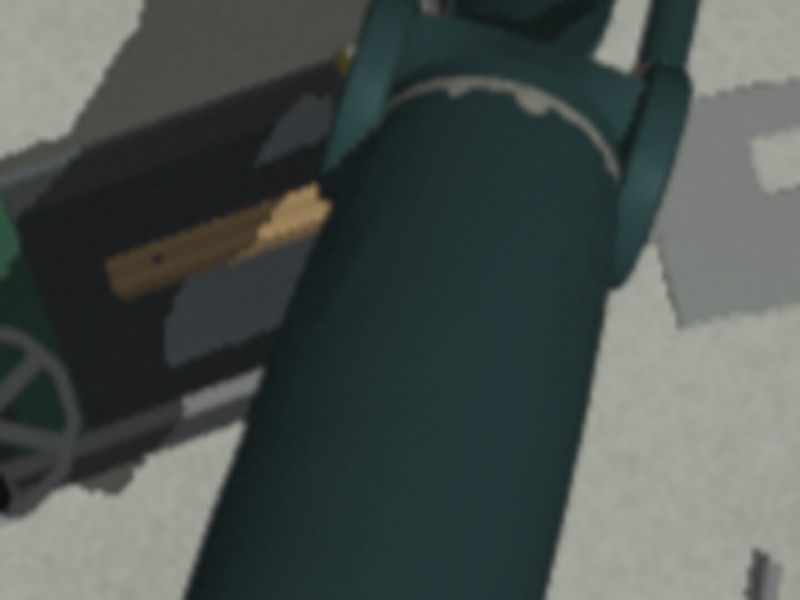

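>>> arm_command([
  [0,-0.008,-0.005,0],
  [0,-0.015,-0.005,0],
  [0,-0.02,0,0],
  [0,-0.025,0,0],
  [0,-0.025,0,0],
  [0,-0.025,0,0],
  [0,-0.025,0,0],
  [0,-0.02,0,0],
  [0,-0.01,0,0],
  [0,0,0,0],
  [0,0,0,0],
], newtons=60)

```text
time: 21.72
tool_pos: [0.6215, -0.2319, 0.2631]
tcp_rot: [-1.563, -0.174, 0.177]
wrist_force: [-0.6, -0.5, -1.0]
width: 0.208
```

```bash
python3 look.py w side,230,130,260 top,200,130,260
```

```text
t 21.725 tcp [ 0.6215 -0.2319  0.2631] F [-0.6 -0.5 -1. ] T [-0.09 -0.   -0.  ] w 17.8 q [-0.39  0.21  1.55 -0.    1.39 -0.62]
xang 12.834180350192801 ydir [-0.002  0.001 -1.   ]
tcp in box [-0.0101 -0.2179]
```

View pics/w_side.png

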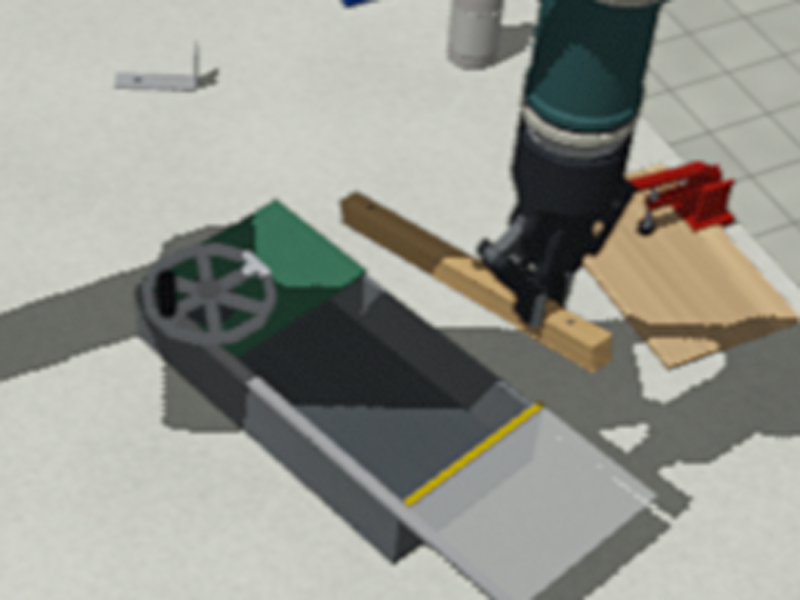

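View pics/w_top.png

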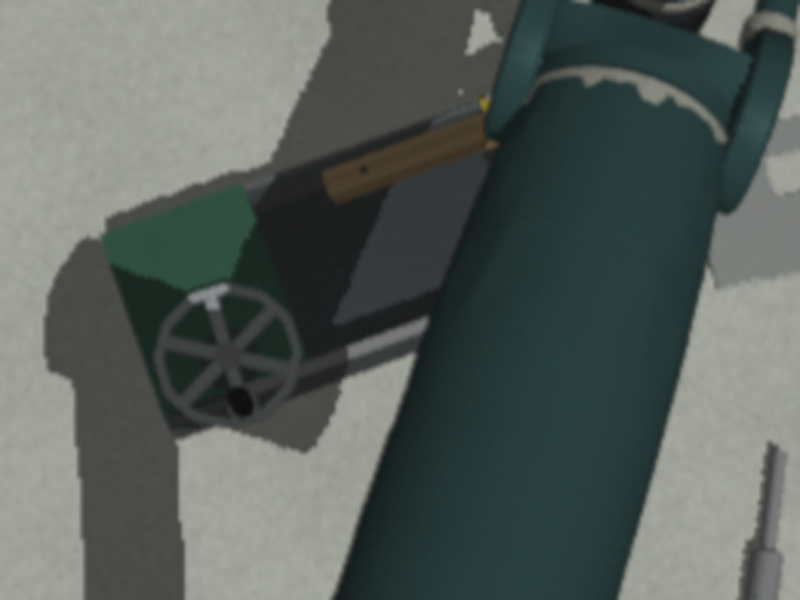

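```bash
python3 look.py x side,240,170,80 top,230,190,80; python3 - <<'E'
from h import *
b=np.load('box.npy')
for s,t in [((345,208),(330,187)),((352,197),(325,172)),((347,225),(336,203))]:
    s=np.array(s)/3.077+[230,130];t=np.array(t)/3.077+[200,130]
    r=least_squares(lambda X:np.r_[proj('side',X)-s,proj('top',X)-t],[.6,0,.2]);print(r.x,r.fun.round(1))
k=b2w([-.0955,.107,.14],b);k2=b2w([-.0955,.107,.095],b)
print([(proj('side',q)-[240,170])*10 for q in(k,k2)],[(proj('top',q)-[230,190])*10 for q in(k,k2)])
E
```

```text
t 21.825 tcp [ 0.6215 -0.2318  0.2629] F [ 0.1 -0.2 -0.5] T [-0.09 -0.04  0.01] w 18.0 q [-0.39  0.21  1.55  0.    1.39 -0.62]
xang 12.832574947015166 ydir [-0.002  0.001 -1.   ]
tcp in box [-0.0102 -0.2179]
[ 0.5702088  -0.02781388  0.24432699] [ 0.9 -0.3 -0.1  0.8]
[ 0.57859026 -0.02487127  0.25112947] [ 1.3 -0.5 -0.1  1.2]
[ 0.56649157 -0.03185461  0.22845179] [-0.7  0.3  0.1 -0.7]
[array([446.76935838, 497.86539672]), array([452.29223816, 615.17371364])] [array([469.65084724, 683.00494361]), array([486.16826556, 717.43163836])]
```

View pics/x_top.png

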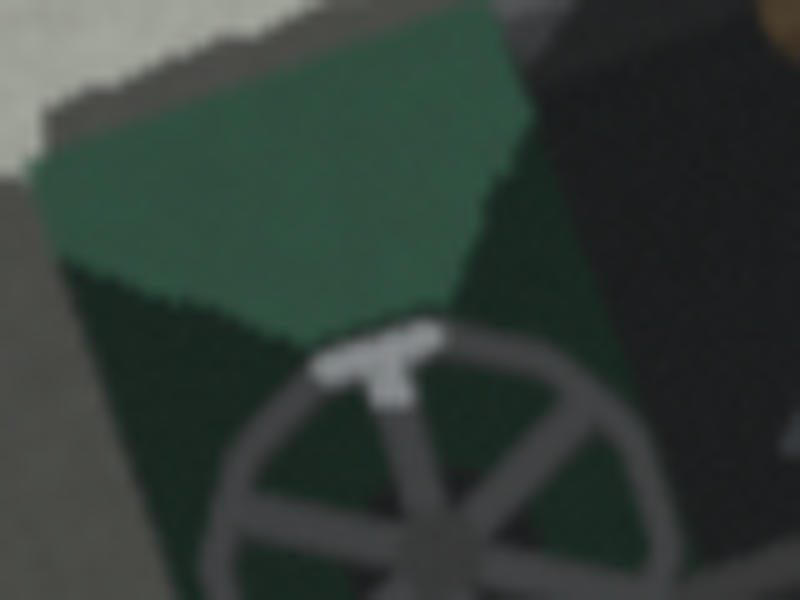

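```bash
python3 look.py y side,340,240,100;python3 - <<'E'
from h import *
b=np.load('box.npy')
for x in(-.08,.08): print([ (proj('side',b2w([x,y,.073],b))-[340,240])*8 for y in(-.165,-.171)])
E
```

```text
t 21.925 tcp [ 0.6217 -0.2319  0.2632] F [-0.3 -0.4 -1. ] T [-0.02 -0.01 -0.03] w 17.8 q [-0.39  0.21  1.55 -0.    1.39 -0.62]
xang 12.83293771020459 ydir [-0.002  0.001 -1.   ]
tcp in box [-0.01  -0.218]
[array([157.63676697, 440.6211439 ]), array([171.16585361, 452.39770166])]
[array([507.48982592, 181.53557923]), array([521.04904779, 192.20214932])]
```

View pics/y_side.png

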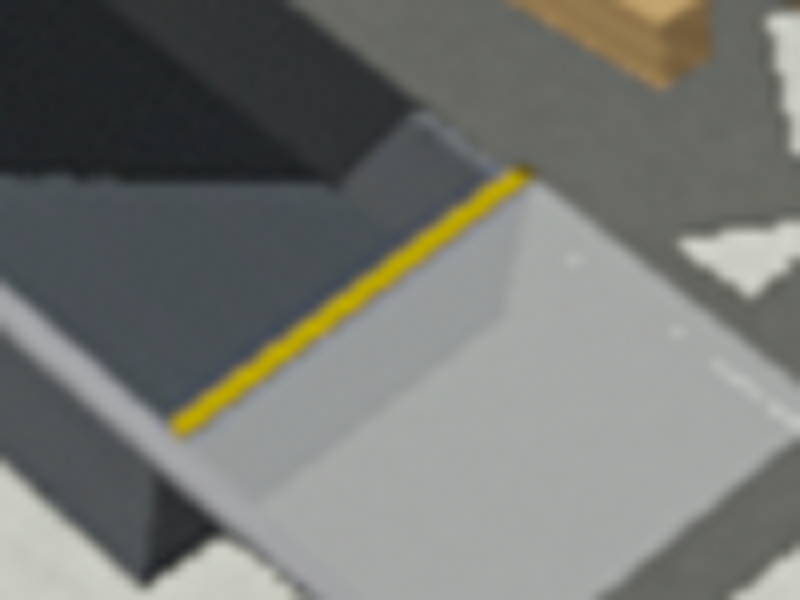

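```bash
python3 -c "
from workcell import job,sensors
s=sensors.read_state();print(s['time'],s['width'],s['tool_pos'],s['wrist_force']);print(job.finish_job())"
```

```text
21.975 0.20746655880551754 [ 0.62177602 -0.23197103  0.26343567] [-0.69880751 -0.53351185 -0.26663954]
the job is handed in; nothing more can be done
None
```

I opened the cover with one full clockwise turn of the handwheel, drew the batten out from under the hood, and handed the job in at 22 s with the batten held in the air.

**How it went:** I gripped the batten about 75 mm to the free-end side of the box centre and lifted it against the hood edge. That tilted it in the grip by about 15°. I then pulled it diagonally over the end wall and lifted it clear.

**Last checks:**
- **Batten height:** its lower (hood) end triangulated at about 228 mm, against 140 mm for the top of the knob. The other end is higher.
- **Contact:** wrist force was about 1 N, and both pictures showed the batten touching nothing but the gripper, which held it at about 18 mm opening.
- **Cover:** its yellow edge strip stood over the end wall, so it was fully open. I turned the wheel slightly past one turn, to about 6.33 rad from the tool position.
- **Other tools:** nothing I did went near them, but I did not measure their positions.

**What disagreed:**
- The fingertips sat about 30 mm higher than the reported tool height, in both pictures and contact. The first closing on the knob missed because of this, harmlessly, and I worked from pictures and force after that.
- The wheel axis was about 2.5 mm off my camera fit along the box's x axis, which I corrected while turning.

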